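Hang the cap tote on the hook stand and tug it

TASK

Hang the carrying tote of yellow flange caps up by its handle bar on the red hook bracket: bar in behind the upturned lip, slid back under the nose and down into the seat at the rear. With the handle still in your grip, tug it gently downwards, with about the pull of one kilogram for a second, to make sure it is held, then let go and leave it hanging there. Keep the tote upright, do not force or strain the bracket (never over one and a half kilograms' worth), do not drop the tote, and leave the bolt tote and everything else on the bench alone.

Things in the scene. Friction and masses are not known exactly. Their poses are not given: they have to be found in the camera images.
- tote_handle (a point): middle of the handle of the tote with yellow caps: a round aluminium bar, 12 mm in diameter, along the tote's y axis, centreline 145 mm above the tote's underside, 196 mm long between end uprights. Grasp its middle from above, fingers closing along the tote's x. Axes: the tote's, z up; either way round is the same. The weight lies low, so it hangs upright.
- tote: tote with yellow caps: open grey steel tray 100 mm (x) by 200 mm (y), 55 mm high, 0.4 to 0.6 kg; in the middle of each 100 mm end a 40 mm wide upright, up to 155 mm, carries the handle. The caps reach up to 56 mm. Origin at the centre of its underside.
- hook_seat (a point): nominal centre of the bar when home in the red hook bracket, 270 mm above the bench. Axes: x to the rear (blue upright), y along the hung bar, z up. The bracket is two like 6 mm steel cheeks at y = -50 and 50 mm (94 mm clear between, for the gripper). Clamped by hand in long slots, its true height is up to 10 mm above or below all points given (x, y are true); it is rigid: find ledge and seat by feel.
- hook_mouth (a point): where the bar's centre nominally lies when laid in the mouth, on the ledge: 47 mm before the seat and 24 mm higher; axes as the seat. Both cheeks, x and z from the SEAT point: front lip x -74 to -66 mm, up to z 26; flat ledge x -66 to -8, top at z 18; seat pocket x -8 to 8, floor at z -6; full web behind x 8, z -16 to 46; cheek underside z -16 mm all along.
- hook_nose (a point): lower front corner of the nose that overhangs the seat, midway between the cheeks; each cheek has this nose, x -28 to 8 mm and z 34 to 46 mm from the seat point. The bar comes down before it (between lip and nose) on to the ledge, slides back under it until it meets the web, then drops 24 mm into the seat, which is 4 mm wider than the bar.
- stand: fixed blue racking upright that carries the bracket; origin on the bench straight below the seat, x to the rear. Foot plate x -30 to 160 mm, y -85 to 85 mm, 8 mm thick; bracket's back plate at x 79 mm; upright x 86 to 131 mm, 80 mm wide, 349 mm high.
- bolt_tote_handle (a point): middle of the handle bar of a second tote of the same make that holds steel bolts; not to be touched
- fitting1: loose black rubber pipe joint with a yellow cap at each end, standing, 84 mm in diameter, 92 mm high; origin at its underside; bystander
- fitting2: another such pipe joint, bystander
- fitting3: another such pipe joint, bystander
- cap1: loose yellow cap lying on the bench, 84 mm in diameter, 16 mm high; bystander
- cap2: another such cap, bystander
- carton: cardboard box 160 x 200 x 110 mm, origin at its underside; bystander

How it is judged:
By the outcome, as a careful person would: the job done as asked, in the order asked, and still so for the second after the job is handed in, with the robot touching nothing.
It also fails if it takes over 70 s, if anything falls off the work surface, if the arm or the gripper's body presses on something with over 40 N, if the wrist force passes 120 N, or if a joint passes its speed limit or range.

ROBOT

A 6-joint arm with a two-finger parallel gripper is mounted at the origin on the work surface. World frame = base frame: x ahead of the robot, y to its left, z up, the work surface at z = 0. Lengths are in m, angles in rad, forces in N, time in s.
With the tool pointing down it reaches from about 0.35 to 0.775 m from the base axis. Payload 5.5 kg.
Tool frame: the origin (TCP) lies at the very end of the fingers, on their centre line; the grasp point (between the pads) lies 19 mm behind it; z points along the fingers, y is the line along which they close (so a half turn about z gives the same grasp; the last joint's range is limited). The gripper opens to 85 mm and grips with 20 to 120 N. Pads are 22 mm wide; open, the fingers measure 114 mm over their backs; the gripper's body (76 mm by 85 mm) begins 54 mm behind the grasp point. The pads swing forward as they close: fully open they stand 13 mm farther back than shut.
Start: joints at [-1.279, 0.313, 0.046, 1.304, 0, 1.431], TCP at [0.241, -0.522, 0.231] pointing down, gripper open.
Joint ranges: [-2.76, 2.76], [-0.86, 1.69], [-1.03, 1.26], [-2.2, 2.34], [-1.47, 1.5], [-3.14, 3.14]. Speed limits (rad/s): [2.57, 2.57, 3.14, 3.14, 3.14, 3.14].

INTERFACE

Orientations are given as a unit quaternion [w, x, y, z].
In Python, from workcell import env, read_camera, get_calibration gives the robot as it stands.
- The arm moves only by the tool jog_arm, never from a script. Its argument "motion" is one flat list of numbers, 7 for each row, row after row: the shift along the tool's x, y, z as a fraction of full scale, then the turn, a rotation vector about the tool's x, y, z as a fraction of full scale, then the opening, from 0 (shut) to 1 (fully open). In form: [x, y, z, wx, wy, wz, grip, x, y, z, wx, wy, wz, grip, ...]. A call has 1 to 12 rows; each row is the pose to reach, as a shift and turn from the pose commanded when the call began, along the tool's axes at that moment; what a row does not reach only later rows make up. Full scale, the value 1, is 0.2 m for a shift and 90 degrees for a turn. A row lasts 1/8 s, in which the tool goes at most 62.5 mm and 10.7 degrees, less where a joint would pass 70% of its speed; a pose out of reach is approached as far as the arm can. A call with a number of a shift or a turn outside -1 to 1 is refused whole. A call with a gripper value outside its range is refused whole. The fingers move at their own pace and stop on an object; "newtons" is the grip in N (left out, the last holds). Time passes only in rows, so rows that repeat a pose let the fingers close. It gives the time, the measured TCP pose, the force, the opening and the grip force at its end, in the units of the state.
- env.get_state(): the state, without advancing time (a new reading comes with each control period).
- read_camera(name): name is "scene" or "top" or "wrist"; returns the picture (384x512x3 uint8, red, green, blue); there is no depth.
- get_calibration(name): a dict with "fx", "fy", "cx", "cy" (pixels), "dist" ([k1, k2, p1, p2, k3] as OpenCV has them; the pictures are not rectified), "world_from_camera" (4x4, takes a point from camera to world coordinates). Camera axes: x right, y down, z forward; pixel columns grow to the right and rows downward; lengths in m; the calibration is good to about 2 mm. A picture is of the moment at which its call begins: read the wrist's pose just before it. get_calibration takes no time and is no camera call; for the wrist camera it gives the pose at the moment of the call.
- env.hand_in(): hands the job in; it is judged then, once.
The state is a dict: "clock": time; "joint_pos": joint angles; "qvel": joint speeds; "tau": joint torques, N m; "tcp_pos": TCP position; "orientation": TCP orientation; "wrist_force": force on the tool from outside, world axes, zero at the start; "ft_torque": the same for the moment, N m; "finger_gap": finger opening in m; "grip_force": force on a finger pad.
Only numpy, scipy, OpenCV 4.12 (cv2) and the standard library are available. Lean on these libraries where they do the work, as an engineer would, in place of code of your own. Each camera call takes 0.05 s, during which the arm holds its last target. There are 200 camera calls.

## Working session

There is one attempt and no reset: what is moved stays moved. The work goes in short steps, Python scripts to look and compute and a tool call to move; the robot and the scene stay as the last step left them, time stands still between calls to the robot, and variables do not carry over. Pictures are saved under pics/ and viewed, at most 10 in all, crops included, and the job is handed in when it is done.

Besides the shell and the picture viewer there is one more tool, called by a JSON object that holds its "api" and its "payload", one argument or row to a line. jog_arm: Moves the arm, as the interface text tells. Shift numbers are shares of 0.2 m and turn numbers shares of 90 degrees, none past 1 either way. Its arguments: {"type":"object","properties":{"motion":{"type":"array","items":{"type":"number"}},"newtons":{"type":"number"}},"required":["motion"]}

```bash
mkdir -p pics; ls; python3 - <<'E'
from workcell import env, read_camera, get_calibration
import cv2
print(env.get_state())
for n in("scene","top"):
    c=get_calibration(n);print(n,c)
    cv2.imwrite(f"pics/{n}0.png",cv2.cvtColor(read_camera(n),cv2.COLOR_RGB2BGR))
E
```

```text
pics
{'clock': 0.0, 'joint_pos': array([-1.27863444e+00,  3.14011907e-01,  4.49456722e-02,  1.30362187e+00,
       -2.28941908e-05,  1.43120254e+00]), 'qvel': array([ 1.08484078e-03, -1.96300771e-05,  1.62278502e-03,  2.84080668e-04,
       -5.13674313e-05, -1.58837002e-03]), 'tau': array([-1.82341100e-03, -4.80623889e+01,  2.98535299e+01,  1.93613057e-02,
       -2.15669806e-04,  9.65676776e-06]), 'tcp_pos': array([ 0.24044969, -0.52171892,  0.23038873]), 'orientation': array([-9.42267549e-04,  9.76788294e-01,  2.14204886e-01, -8.35002139e-05]), 'wrist_force': array([-0.84450436, -0.13883433, -0.46106029]), 'ft_torque': array([ 0.01429572, -0.0057915 ,  0.01023371]), 'grip_force': 0.0, 'finger_gap': 0.08570765719248045}
scene {'fx': 415.4122255862141, 'fy': 415.4122255862141, 'cx': 249.39699946045602, 'cy': 188.70060030850433, 'dist': array([-0.00947978,  0.        ,  0.        ,  0.        ,  0.        ]), 'world_from_camera': array([[-0.64833433,  0.60562178, -0.46139447,  1.26559723],
       [ 0.76132195,  0.52140732, -0.38538721,  0.60848488],
       [ 0.00717557, -0.6011295 , -0.79911942,  1.4664481 ],
       [ 0.        ,  0.        ,  0.        ,  1.        ]])}
top {'fx': 451.2560619922896, 'fy': 451.2560619922896, 'cx': 254.22341093988814, 'cy': 190.2412070072309, 'dist': array([-0.14232507,  0.        ,  0.        ,  0.        ,  0.        ]), 'world_from_camera': array([[ 1.73931992e-02, -9.78400706e-01,  2.05984309e-01,
         1.59348197e-01],
       [-9.99842202e-01, -1.77642494e-02,  4.80641244e-05,
         1.56701392e-02],
       [ 3.61213065e-03, -2.05952641e-01, -9.78555293e-01,
         1.95348321e+00],
       [ 0.00000000e+00,  0.00000000e+00,  0.00000000e+00,
         1.00000000e+00]])}
```

View pics/scene0.png

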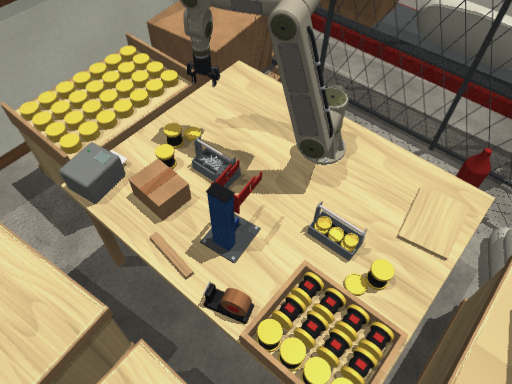

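View pics/top0.png

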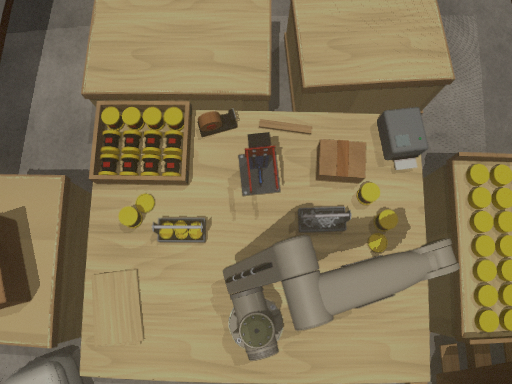

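```bash
python3 - <<'E'
import cv2,numpy as np
s=cv2.imread("pics/scene0.png");t=cv2.imread("pics/top0.png")
def c(i,x,y,w,h): return cv2.resize(i[y:y+h,x:x+w],(400,300),interpolation=cv2.INTER_CUBIC)
m=np.vstack([np.hstack([c(t,140,200,80,60),c(t,220,125,100,75)]),np.hstack([c(s,295,195,80,60),c(s,190,155,140,105)])])
cv2.imwrite("pics/crops.png",m)
E
```

```text
(no output)
```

View pics/crops.png

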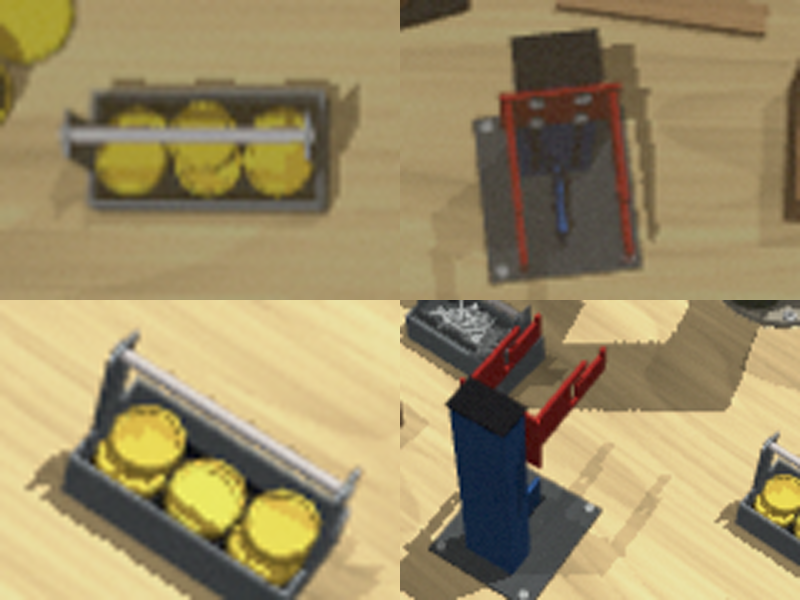

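```bash
cat > h.py <<'E'
from workcell import env, read_camera, get_calibration
import cv2,numpy as np
def ray(c,uv):
    K=np.array([[c["fx"],0,c["cx"]],[0,c["fy"],c["cy"]],[0,0,1.]])
    n=cv2.undistortPoints(np.array(uv,float).reshape(-1,1,2),K,c["dist"])[:,0]
    d=np.c_[n,np.ones(len(n))]@c["world_from_camera"][:3,:3].T
    return c["world_from_camera"][:3,3],d
def at(c,uv,z):
    o,d=ray(c,uv); return o+d*((z-o[2])/d[:,2])[:,None]
def px(c,P):
    W=np.linalg.inv(c["world_from_camera"]); K=np.array([[c["fx"],0,c["cx"]],[0,c["fy"],c["cy"]],[0,0,1.]])
    return cv2.projectPoints(np.array(P,float).reshape(-1,1,3),cv2.Rodrigues(W[:3,:3])[0],W[:3,3],K,c["dist"])[0][:,0]
E
python3 - <<'E'
from h import *
np.set_printoptions(precision=4,suppress=True)
T=get_calibration("top");S=get_calibration("scene")
f=lambda p,x0,y0,k:[(x0+(u+.5)/k-.5,y0+(v+.5)/k-.5) for u,v in p]
print("bar",at(T,f([(65,134),(312,134)],140,200,5),.150))
print("rim",at(T,f([(90,93),(328,93),(328,210),(90,210)],140,200,5),.055))
print("foot",at(T,f([(475,118),(490,282),(640,265)],220,125,4),.008))
print("lips",at(T,f([(523,268),(630,258)],220,125,4),.296))
print("back",at(T,f([(503,96),(620,86)],220,125,4),.316))
g=lambda p,x0,y0,k:f(p,x0,y0,k)
print("sbar",at(S,g([(122,50-0),(350,185)],295,195,5),.145))
k=400/140
print("slips",at(S,f([(540-400,317-300),(604-400,349-300)],190,155,k),.296))
print("sfoot",at(S,f([(30,546-300),(199,511-300),(125,597-300)],190,155,k),.008))
E
```

```text
bar [[0.382  0.4243 0.15  ]
 [0.3864 0.2234 0.15  ]]
rim [[0.4295 0.4262 0.055 ]
 [0.4337 0.222  0.055 ]
 [0.3342 0.2184 0.055 ]
 [0.3295 0.4206 0.055 ]]
foot [[ 0.7422 -0.3609  0.008 ]
 [ 0.5539 -0.3734  0.008 ]
 [ 0.5761 -0.5434  0.008 ]]
lips [[ 0.5095 -0.3476  0.296 ]
 [ 0.5211 -0.4512  0.296 ]]
back [[ 0.6724 -0.3289  0.316 ]
 [ 0.6853 -0.443   0.316 ]]
sbar [[0.3853 0.2257 0.145 ]
 [0.3755 0.4236 0.145 ]]
slips [[ 0.5164 -0.0708  0.296 ]
 [ 0.5036  0.0264  0.296 ]]
sfoot [[ 0.7514 -0.075   0.008 ]
 [ 0.5525  0.0684  0.008 ]
 [ 0.7239  0.0791  0.008 ]]
```

```bash
python3 - <<'E'
from h import *
from scipy.optimize import least_squares
np.set_printoptions(precision=4,suppress=True)
T=get_calibration("top");S=get_calibration("scene")
f=lambda p,x0,y0,k:[(x0+(u+.5)/k-.5,y0+(v+.5)/k-.5) for u,v in p]
k=400/140
topuv=f([(75,118),(90,282),(240,265),(123,268),(230,258)],220,125,4)
tp=np.array([[160,85,8],[-30,85,8],[-30,-85,8],[-74,50,296],[-74,-50,296]])/1e3
suv=f([(30,246),(199,211),(125,297),(140,17),(204,49)],190,155,k)
sp=np.array([[160,-85,8],[-30,85,8],[160,85,8],[-74,-50,296],[-74,50,296]])/1e3
def tf(p,P):
    c,s=np.cos(p[2]),np.sin(p[2]);Q=np.array(P).copy()
    Q[:,0]=p[0]+c*P[:,0]-s*P[:,1];Q[:,1]=p[1]+s*P[:,0]+c*P[:,1];Q[:,2]+=p[3]*(P[:,2]>.1);return Q
R=lambda p:np.r_[(px(T,tf(p,tp))-topuv).ravel(),(px(S,tf(p,sp))-suv).ravel()]
r=least_squares(R,[.6,-.02,.13,0],x_scale=.01,loss="soft_l1");print(r.x,np.degrees(r.x[2]));print(R(r.x).reshape(-1,2))
x=r.x
for n,P in dict(seat=[0,0,.27],mouth=[-.047,0,.294]).items(): print(n,tf([*x[:3],0],np.array([P])))
tu=f([(65,134),(312,134)],140,200,5)+f([(90,93),(328,93),(328,210),(90,210)],140,200,5)
tq=np.array([[0,104,145],[0,-104,145],[50,100,55],[50,-100,55],[-50,-100,55],[-50,100,55]])/1e3
su=f([(122,50),(350,185)],295,195,5);sq=np.array([[0,-98,145],[0,98,145]])/1e3
R=lambda p:np.r_[(px(T,tf([*p,0],tq))-tu).ravel(),(px(S,tf([*p,0],sq))-su).ravel()]
r=least_squares(R,[.38,.32,0],x_scale=.01);print("tote",r.x,np.degrees(r.x[2]));print(R(r.x).reshape(-1,2))
E
```

```text
[ 0.5841 -0.0124  0.1115  0.0006] 6.386868161765274
[[-0.0237 -0.1246]
 [-0.04    0.2456]
 [ 0.905   0.9651]
 [ 0.2941 -0.6418]
 [ 0.0478 -0.57  ]
 [-0.9332 -0.3805]
 [ 1.2394 -1.1652]
 [ 0.3841  3.3358]
 [ 0.1325 -0.0984]
 [ 0.3116  0.4908]]
seat [[ 0.5841 -0.0124  0.27  ]]
mouth [[ 0.5374 -0.0177  0.294 ]]
tote [0.3823 0.3234 0.0302] 1.7277457311689224
[[-0.5315  0.8514]
 [ 1.0926  0.4295]
 [ 0.3096  0.066 ]
 [-0.673  -0.3671]
 [-0.8439 -0.2749]
 [-0.2967  0.0585]
 [-0.0257 -0.0398]
 [-1.0581  0.3209]]
```

{"api": "jog_arm", "payload": {
  "motion": [0,0,-0.4,0,0,0,1,0.86,-0.43,-0.65,0,0,-0.744,1,0.86,-0.43,-0.65,0,0,-0.744,1,0.86,-0.43,-0.65,0,0,-0.744,1,0.86,-0.43,-0.65,0,0,-0.744,1,0.86,-0.43,-0.65,0,0,-0.744,1,0.86,-0.43,-0.65,0,0,-0.744,1,0.86,-0.43,-0.65,0,0,-0.744,1,0.86,-0.43,-0.65,0,0,-0.744,1]
}}

```text
clock: 1.23
tcp_pos: [0.3608, -0.372, 0.3609]
orientation: [-0.0, 0.697, 0.717, 0.0]
wrist_force: [-0.6, 0.3, -1.3]
finger_gap: 0.0853
grip_force: 0.0
```

{"api": "jog_arm", "payload": {
  "motion": [1,0.2,0,0,0,0,1,1,0.2,0,0,0,0,1,1,0.2,0,0,0,0,1,1,0.2,0,0,0,0,1,1,0.2,0,0,0,0,1]
}}

```text
clock: 1.85
tcp_pos: [0.3951, -0.1705, 0.3615]
orientation: [0.0, 0.696, 0.718, -0.0]
wrist_force: [0.1, -0.8, 0.6]
finger_gap: 0.0856
grip_force: 0.0
```

{"api": "jog_arm", "payload": {
  "motion": [1,0,0,0,0,0,1,1,0,0,0,0,0,1,1,0,0,0,0,0,1,1,0,0,0,0,0,1,1,0,0,0,0,0,1]
}}

```text
clock: 2.48
tcp_pos: [0.3896, 0.0282, 0.3611]
orientation: [0.0, 0.696, 0.718, -0.0]
wrist_force: [-0.1, 0.3, -0.1]
finger_gap: 0.0854
grip_force: 0.0
```

{"api": "jog_arm", "payload": {
  "motion": [1,0,0,0,0,0,1,1,0,0,0,0,0,1,1,0,0,0,0,0,1,1,0,0,0,0,0,1,1,0,0,0,0,0,1,1,0,0,0,0,0,1]
}}

```text
clock: 3.22
tcp_pos: [0.3839, 0.2269, 0.3611]
orientation: [0.0, 0.698, 0.716, -0.0]
wrist_force: [0.7, 0.3, 1.2]
finger_gap: 0.0854
grip_force: 0.0
```

```bash
python3 - <<'E'
from h import *
print(env.get_state()["tcp_pos"],get_calibration("wrist"))
i=read_camera("wrist")
cv2.imwrite("pics/w1.png",cv2.cvtColor(i,cv2.COLOR_RGB2BGR))
E
```

```text
[0.38386772 0.22686438 0.36112912] {'fx': 279.6928379887723, 'fy': 279.6928379887723, 'cx': 252.53756523938367, 'cy': 191.18096656610507, 'dist': array([-0.01676655,  0.        ,  0.        ,  0.        ,  0.        ]), 'world_from_camera': array([[ 9.99631329e-01,  2.61849302e-02,  7.18019056e-03,
         3.81227667e-01],
       [ 2.71371277e-02, -9.54919785e-01, -2.95621008e-01,
         3.02053617e-01],
       [-8.84309433e-04,  2.95706871e-01, -9.55278318e-01,
         5.04188433e-01],
       [ 0.00000000e+00,  0.00000000e+00,  0.00000000e+00,
         1.00000000e+00]])}
```

View pics/w1.png

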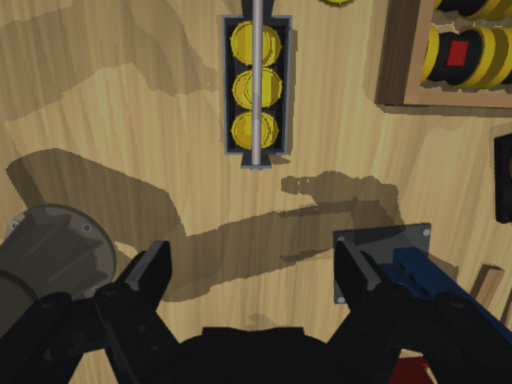

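The wrist view shows the yellow-cap tote. Its bar runs from about (257.5, 10) to (256, 165), and the near upright top is at about (256, 168).

```bash
python3 - <<'E'
from h import *
c=get_calibration("wrist")
i=cv2.imread("pics/w1.png").astype(float)
uv=[]
for v in range(20,155,8):
    r=i[v,240:275].mean(1); s=i[v,240:275].max(1)-i[v,240:275].min(1)
    m=(s<30)&(r>95); 
    if m.sum()>=4: uv.append((240+np.flatnonzero(m).mean(),v))
print(np.round(uv,1).tolist())
P=at(c,uv,.145); f=np.polyfit(P[:,1],P[:,0],1); print(f,np.polyval(f,.323), P[:,0]-np.polyval(f,P[:,1]))
print(at(c,[(256,168)],.155), at(c,[(227,154),(284,153),(291,17),(222,17)],.055))
E
```

```text
[[257.0, 20.0], [257.0, 28.0], [257.0, 36.0], [257.0, 44.0], [257.0, 52.0], [256.5, 60.0], [256.5, 68.0], [256.0, 76.0], [256.0, 84.0], [256.0, 92.0], [256.0, 100.0], [256.0, 108.0], [256.0, 116.0], [256.0, 124.0], [256.0, 132.0], [256.0, 140.0], [255.5, 148.0]]
[-0.01906538  0.39100848] 0.3848503650172963 [-3.17751947e-05  6.84046504e-05  1.70095530e-04  2.73336990e-04
  3.78169926e-04 -1.04581407e-04 -8.07796563e-07 -4.93431692e-04
 -3.90862242e-04 -2.86643886e-04 -1.80730740e-04 -7.30752413e-05
  3.63719315e-05  1.47661945e-04  2.60847902e-04  3.75984936e-04
 -1.48965611e-04]
[[0.38737471 0.22509266 0.155     ]] [[0.34161766 0.22488056 0.055     ]
 [0.43359522 0.22900076 0.055     ]
 [0.4321196  0.42308046 0.055     ]
 [0.33430095 0.42043171 0.055     ]]
```

{"api": "jog_arm", "payload": {
  "motion": [0.485,0.018,0,0,0,0,1,0.485,0.018,0.2,0,0,0,1,0.485,0.018,0.5,0,0,0,1,0.485,0.018,0.5,0,0,0,1,0.485,0.018,0.5,0,0,0,1]
}}

```text
clock: 3.9
tcp_pos: [0.3856, 0.3255, 0.2639]
orientation: [0.001, 0.697, 0.717, 0.002]
wrist_force: [0.0, -0.0, 1.0]
finger_gap: 0.0856
grip_force: 0.0
```

{"api": "jog_arm", "payload": {
  "motion": [0,0,0.3,0,0,0,0.9,0,0,0.5,0,0,0,0.9,0,0,0.64,0,0,0,0.9,0,0,0.675,0,0,0,0.9,0,0,0.675,0,0,0,0.9]
}}

```text
clock: 4.53
tcp_pos: [0.3861, 0.3267, 0.1288]
orientation: [0.001, 0.697, 0.717, 0.002]
wrist_force: [0.9, 0.4, 0.4]
finger_gap: 0.0768
grip_force: 0.0
```

```bash
python3 - <<'E'
from h import *
s=env.get_state();print(s["tcp_pos"],s["wrist_force"],s["finger_gap"])
i=read_camera("wrist")
cv2.imwrite("pics/w2.png",cv2.cvtColor(i,cv2.COLOR_RGB2BGR))
E
```

```text
[0.38608743 0.32665433 0.12884292] [0.91325815 0.35723455 0.39159407] 0.07680432333324425
```

View pics/w2.png

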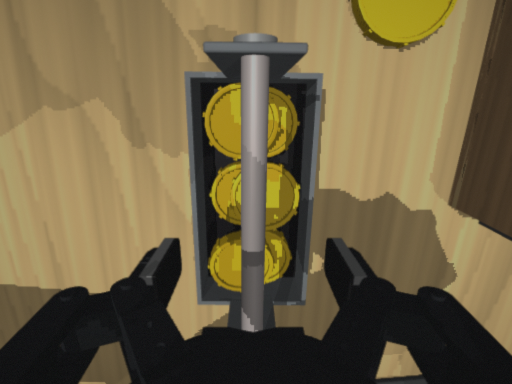

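{"api": "jog_arm", "payload": {
  "motion": [0,0,0.012,0,0,0,0.5,0,0,0.012,0,0,0,0.3,0,0,0.012,0,0,0,0.2,0,0,0.012,0,0,0,0,0,0,0.012,0,0,0,0,0,0,0.012,0,0,0,0,0,0,0.012,0,0,0,0,0,0,0.012,0,0,0,0],
  "newtons": 60
}}

```text
clock: 5.58
tcp_pos: [0.3843, 0.326, 0.1242]
orientation: [0.0, 0.697, 0.717, 0.001]
wrist_force: [2.6, 0.4, 2.1]
finger_gap: 0.0103
grip_force: 58.5
```

```bash
python3 - <<'E'
from h import *
s=env.get_state();print(s)
c=get_calibration("wrist")
print(at(c,[(255,57),(255,57)],.145),at(c,[(205,47),(307,47)],.155))
E
```

```text
{'clock': 5.575, 'joint_pos': array([ 5.44255159e-01,  2.36539785e-01, -3.28729145e-01,  1.00436804e+00,
       -3.19177909e-04,  2.08549110e+00]), 'qvel': array([ 0.00014395,  0.00095103,  0.00070389,  0.00180992,  0.00141476,
       -0.00140747]), 'tau': array([  0.87337006, -39.74121094,  24.98439431,   1.0590785 ,
         0.35996547,  -0.07601946]), 'tcp_pos': array([0.38432878, 0.32600588, 0.12416784]), 'orientation': array([3.01129493e-04, 6.96578693e-01, 7.17480148e-01, 5.20397751e-04]), 'wrist_force': array([2.60462365, 0.37672407, 2.1251921 ]), 'ft_torque': array([ 0.01661254, -0.55628107, -0.06064759]), 'grip_force': 58.51799011230469, 'finger_gap': 0.010321777679484412}
[[0.38174758 0.41950377 0.145     ]
 [0.38174758 0.41950377 0.145     ]] [[0.36340091 0.42080633 0.155     ]
 [0.4005291  0.42193884 0.155     ]]
```

{"api": "jog_arm", "payload": {
  "motion": [0,0,-0.02,0,0,0,0,0,0,-0.06,0,0,0,0,0,0,-0.12,0,0,0,0,0,0,-0.2,0,0,0,0,0,0,-0.3,0,0,0,0,0,0,-0.4,0,0,0,0,0,0,-0.5,0,0,0,0,0,0,-0.6,0,0,0,0,0,0,-0.7,0,0,0,0,0,0,-0.77,0,0,0,0,0,0,-0.8,0,0,0,0,0,0,-0.8,0,0,0,0]
}}

```text
clock: 7.08
tcp_pos: [0.3837, 0.3259, 0.2839]
orientation: [0.0, 0.697, 0.718, 0.0]
wrist_force: [1.0, -0.3, -5.0]
finger_gap: 0.0102
grip_force: 58.5
```

{"api": "jog_arm", "payload": {
  "motion": [0,0,-0.03,0,0,0,0,0,0,-0.08,0,0,0,0,0,0,-0.15,0,0,0,0,0,0,-0.22,0,0,0,0,0,0,-0.3,0,0,0,0,0,0,-0.36,0,0,0,0,0,0,-0.4,0,0,0,0,0,0,-0.4,0,0,0,0,0,0,-0.4,0,0,0,0]
}}

```text
clock: 8.2
tcp_pos: [0.3836, 0.3257, 0.3633]
orientation: [-0.0, 0.697, 0.718, -0.0]
wrist_force: [0.2, 0.1, -5.2]
finger_gap: 0.0102
grip_force: 58.5
```

```bash
python3 - <<'E'
from h import *
s=env.get_state();print(s)
i=read_camera("wrist")
cv2.imwrite("pics/w3.png",cv2.cvtColor(i,cv2.COLOR_RGB2BGR))
T=get_calibration("top")
f=[(298,207),(348,207),(348,232),(300,232)]
print("bolt tote rim",at(T,f,.055),at(T,[(303,214),(348,214)],.15))
E
```

```text
{'clock': 8.2, 'joint_pos': array([ 5.44382297e-01,  1.71317981e-01,  1.81883191e-01,  1.58227202e+00,
       -9.63829635e-05,  2.08550120e+00]), 'qvel': array([ 0.00165194,  0.00103729, -0.00518422, -0.00083431,  0.00028246,
       -0.00101932]), 'tau': array([ 2.05797236e-02, -4.26843023e+01,  3.21689701e+01,  4.54288194e-03,
        3.48931404e-03, -4.69026554e-05]), 'tcp_pos': array([0.38364111, 0.3257417 , 0.3633331 ]), 'orientation': array([-6.85860871e-05,  6.96536679e-01,  7.17521042e-01, -4.52617398e-04]), 'wrist_force': array([ 0.16310588,  0.07912489, -5.21567225]), 'ft_torque': array([-0.02454384,  0.02423651, -0.03540825]), 'grip_force': 58.516623973846436, 'finger_gap': 0.010167376060690105}
bolt tote rim [[ 0.48918696 -0.17258191  0.055     ]
 [ 0.49271771 -0.38837557  0.055     ]
 [ 0.38481191 -0.38602513  0.055     ]
 [ 0.3820122  -0.18097687  0.055     ]] [[ 0.44426521 -0.18343012  0.15      ]
 [ 0.44712406 -0.36749248  0.15      ]]
```

View pics/w3.png

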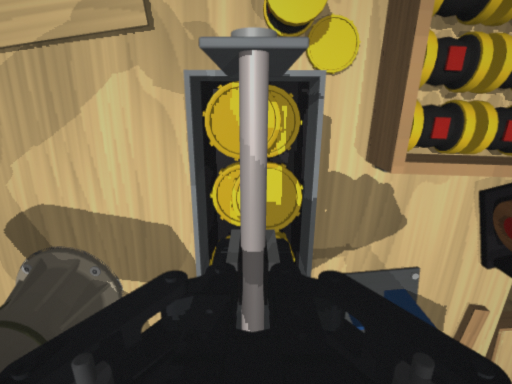

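The tote is held upright: the bar is between the pads at about (253, 300) and the lifted weight is about 0.53 kg. The earlier w1 picture also shows foot-plate corners at (334, 229), (431, 223) and (340, 304), so I'll use them to check the stand pose.

```bash
python3 - <<'E'
from h import *
from scipy.optimize import least_squares
np.set_printoptions(precision=4,suppress=True)
c=get_calibration("wrist"); c["world_from_camera"]=np.array([[ 9.99631329e-01,2.61849302e-02,7.18019056e-03,.381227667],[2.71371277e-02,-9.54919785e-01,-2.95621008e-01,.302053617],[-8.84309433e-04,2.95706871e-01,-9.55278318e-01,.504188433],[0,0,0,1]])
i=cv2.imread("pics/w1.png")
g=cv2.cvtColor(i,cv2.COLOR_BGR2GRAY)
# front/y+ edges of the plate
def edge(a,b,ax):
    out=[]
    for k in range(a,b):
        l=(g[215:250,k] if ax==0 else g[k,322:350]).astype(float)
        d=np.diff(cv2.GaussianBlur(l.reshape(-1,1),(1,3),0).ravel()); j=np.argmin(d)
        out.append((k,215+j+.5) if ax==0 else (322+j+.5,k))
    return np.array(out)
e1=at(c,edge(345,420,0)[::5],.008); e2=at(c,edge(240,268,1)[::2],.008)
for n,e in(("y+ edge",e1),("front edge",e2)):
    m=np.median(e,0); v=cv2.fitLine(e[:,:2].astype(np.float32),cv2.DIST_HUBER,0,.001,.001).ravel(); print(n,v,np.degrees(np.arctan2(v[1],v[0])))
x,y,t=.5841,-.0124,.1115
R=np.array([[np.cos(t),np.sin(t)],[-np.sin(t),np.cos(t)]])
print("in stand frame: y of y+ edge (85):",np.median((e1[:,:2]-[x,y])@R.T,0)," x of front (-30):",np.median((e2[:,:2]-[x,y])@R.T,0))
print((at(c,[(334,229),(431,223),(340,304)],.008)[:,:2]-[x,y])@R.T)
E
```

```text
y+ edge [0.9922 0.1243 0.6243 0.0827] 7.1399016
front edge [ 0.1525 -0.9883  0.5498  0.0217] -81.2282
in stand frame: y of y+ edge (85): [0.0603 0.0899]  x of front (-30): [-0.0297  0.0397]
[[-0.0289  0.0922]
 [ 0.1592  0.0887]
 [-0.0154 -0.0845]]
```

{"api": "jog_arm", "payload": {
  "motion": [-0.03,0,0,0,0,0,0,-0.09,0.01,0,0,0,0,0,-0.18,0.02,0,0,0,0,0,-0.29,0.03,0,0,0,0,0,-0.4,0.04,0,0,0,0,0,-0.52,0.05,0,0,0,0,0,-0.63,0.06,0,0,0,0,0,-0.73,0.065,0,0,0,0,0,-0.81,0.07,0,0,0,0,0,-0.865,0.078,0,0,0,0,0,-0.892,0.078,0,0,0,0,0,-0.892,0.078,0,0,0,0,0]
}}

```text
clock: 9.75
tcp_pos: [0.4047, 0.1478, 0.3638]
orientation: [-0.0, 0.697, 0.717, 0.0]
wrist_force: [-0.4, 0.2, -5.4]
finger_gap: 0.0102
grip_force: 58.5
```

{"api": "jog_arm", "payload": {
  "motion": [-0.03,0,0,0,0,0,0,-0.09,0.01,0,0,0,-0.01,0,-0.18,0.02,0.02,0,0,-0.02,0,-0.29,0.03,0.05,0,0,-0.03,0,-0.4,0.04,0.09,0,0,-0.04,0,-0.52,0.05,0.13,0,0,-0.05,0,-0.63,0.06,0.18,0,0,-0.059,0,-0.73,0.065,0.23,0,0,-0.059,0,-0.81,0.07,0.27,0,0,-0.059,0,-0.865,0.078,0.3,0,0,-0.059,0,-0.892,0.078,0.31,0,0,-0.059,0,-0.892,0.078,0.31,0,0,-0.059,0]
}}

```text
clock: 11.25
tcp_pos: [0.4256, -0.03, 0.3019]
orientation: [-0.0, 0.663, 0.749, 0.0]
wrist_force: [0.4, -0.1, -5.4]
finger_gap: 0.0102
grip_force: 58.5
```

```bash
python3 - <<'E'
from h import *
s=env.get_state();print(s["tcp_pos"],s["orientation"],s["wrist_force"],s["finger_gap"])
t=read_camera("top");S=read_camera("scene")
cv2.imwrite("pics/t4.png",cv2.cvtColor(t,cv2.COLOR_RGB2BGR));cv2.imwrite("pics/s4.png",cv2.cvtColor(S,cv2.COLOR_RGB2BGR))
r=lambda i,x,y,w,h:cv2.resize(i[y:y+h,x:x+w],(400,400),interpolation=cv2.INTER_CUBIC)
cv2.imwrite("pics/c4.png",cv2.cvtColor(np.hstack([r(t,210,130,100,100),r(S,180,100,120,120)]),cv2.COLOR_RGB2BGR))
E
```

```text
[ 0.42555144 -0.02996345  0.30192068] [-4.04616617e-05  6.62648638e-01  7.48930424e-01  1.77033947e-05] [ 0.44133102 -0.05906213 -5.39319603] 0.010168203233528756
```

View pics/c4.png

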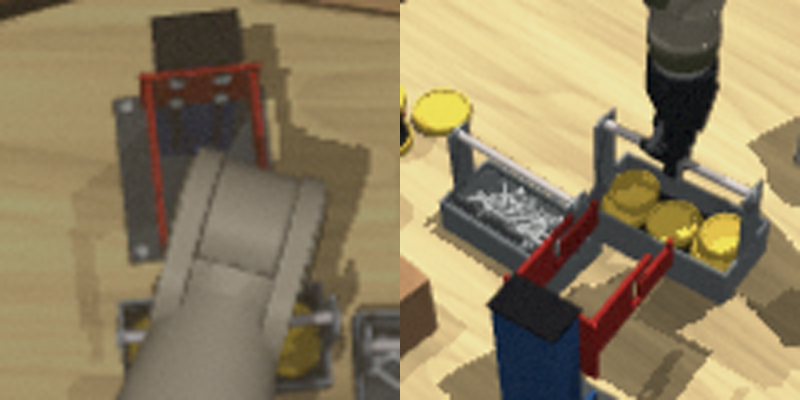

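{"api": "jog_arm", "payload": {
  "motion": [0,0.02,0,0,0,0,0,0,0.06,0,0,0,0,0,0,0.12,0,0,0,0,0,0,0.2,0,0,0,0,0,0,0.28,0,0,0,0,0,0,0.36,0,0,0,0,0,0,0.44,0,0,0,0,0,0,0.5,0,0,0,0,0,0,0.54,0,0,0,0,0,0,0.563,0,0,0,0,0,0,0.563,0,0,0,0,0,0,0.563,0,0,0,0]
}}

```text
invalid input at $.motion: expected a multiple of 7 numbers
```

```bash
python3 - <<'E'
from h import *
s=env.get_state();print(s["tcp_pos"],s["orientation"],s["wrist_force"],s["finger_gap"])
t=read_camera("top");S=read_camera("scene")
r=lambda i,x,y,w,h:cv2.resize(i[y:y+h,x:x+w],(400,400),interpolation=cv2.INTER_CUBIC)
cv2.imwrite("pics/c5.png",cv2.cvtColor(np.hstack([r(t,220,130,80,80),r(S,195,120,80,80)]),cv2.COLOR_RGB2BGR))
E
```

```text
[ 0.42560123 -0.02956161  0.30217013] [9.81112057e-05 6.62410626e-01 7.49140916e-01 2.03988619e-04] [ 0.67706915  0.05833151 -5.18922268] 0.010185510079324535
```

View pics/c5.png

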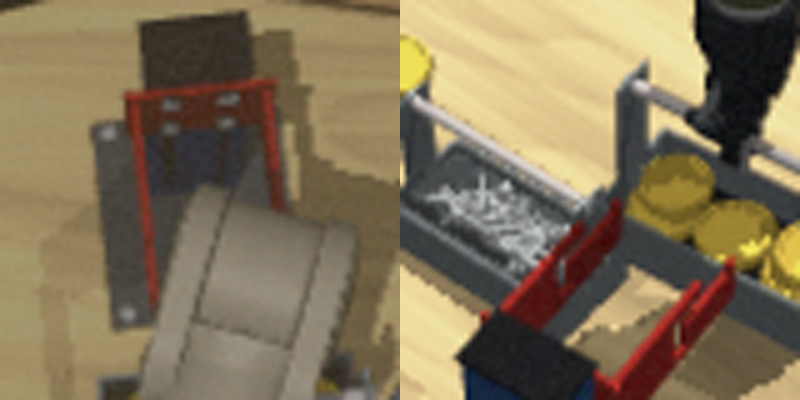

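The call was refused, so the arm has not moved and the tote is still before the lips at the same pose. I'll send it again with the right count.

{"api": "jog_arm", "payload": {
  "motion": [0,0.02,0,0,0,0,0,0,0.06,0,0,0,0,0,0,0.12,0,0,0,0,0,0,0.2,0,0,0,0,0,0,0.28,0,0,0,0,0,0,0.36,0,0,0,0,0,0,0.44,0,0,0,0,0,0,0.5,0,0,0,0,0,0,0.54,0,0,0,0,0,0,0.563,0,0,0,0,0,0,0.563,0,0,0,0,0]
}}

```text
clock: 12.82
tcp_pos: [0.5374, -0.0162, 0.3018]
orientation: [-0.0, 0.663, 0.749, -0.0]
wrist_force: [-0.3, -0.3, -5.3]
finger_gap: 0.0097
grip_force: 58.5
```

```bash
python3 - <<'E'
from h import *
s=env.get_state();print(s["tcp_pos"],s["orientation"],s["wrist_force"],s["finger_gap"])
t=read_camera("top");S=read_camera("scene")
r=lambda i,x,y,w,h:cv2.resize(i[y:y+h,x:x+w],(400,400),interpolation=cv2.INTER_CUBIC)
cv2.imwrite("pics/c6.png",cv2.cvtColor(np.hstack([r(t,220,130,80,80),r(S,195,120,80,80)]),cv2.COLOR_RGB2BGR))
E
```

```text
[ 0.53735494 -0.01615801  0.30181668] [-4.56031687e-05  6.62543506e-01  7.49023422e-01 -1.16136184e-04] [-0.25881456 -0.25070262 -5.27110457] 0.009698220410212488
```

View pics/c6.png

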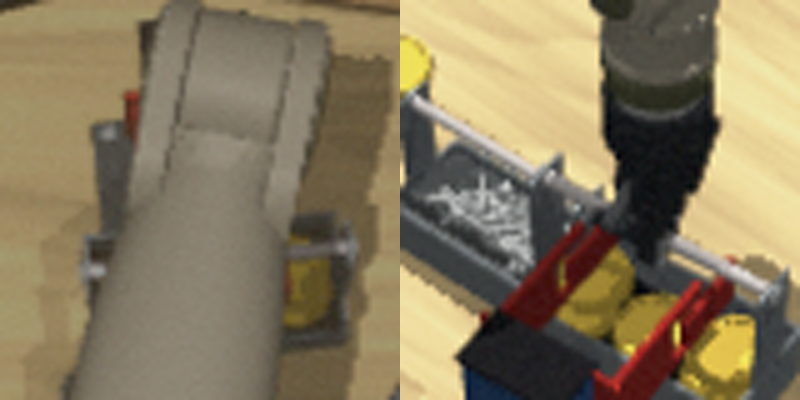

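The scene view shows the bar above both cheeks, between the lips (crop about (730, 270)) and the noses, with the tray below the cheeks. I'll lower it as far as is surely free, then feel for the ledge.

{"api": "jog_arm", "payload": {
  "motion": [0,0,0.02,0,0,0,0,0,0,0.05,0,0,0,0,0,0,0.075,0,0,0,0,0,0,0.09,0,0,0,0,0,0,0.09,0,0,0,0,0,0,0.09,0,0,0,0]
}}

```text
clock: 13.68
tcp_pos: [0.5374, -0.0162, 0.284]
orientation: [0.0, 0.663, 0.749, 0.0]
wrist_force: [0.9, 0.1, -4.8]
finger_gap: 0.0096
grip_force: 58.5
```

{"api": "jog_arm", "payload": {
  "motion": [0,0,0.0025,0,0,0,0,0,0,0.005,0,0,0,0,0,0,0.005,0,0,0,0]
}}

```text
clock: 14.05
tcp_pos: [0.5373, -0.0162, 0.2829]
orientation: [0.0, 0.663, 0.749, -0.0]
wrist_force: [-0.1, 0.4, -4.5]
finger_gap: 0.0099
grip_force: 58.5
```

{"api": "jog_arm", "payload": {
  "motion": [0,0,0.0025,0,0,0,0,0,0,0.005,0,0,0,0,0,0,0.005,0,0,0,0]
}}

```text
clock: 14.42
tcp_pos: [0.5373, -0.0161, 0.2821]
orientation: [0.0, 0.663, 0.749, 0.0]
wrist_force: [-0.3, -0.2, -3.5]
finger_gap: 0.0102
grip_force: 58.7
```

{"api": "jog_arm", "payload": {
  "motion": [0,0,0.0025,0,0,0,0,0,0,0.0025,0,0,0,0,0,0,0.0025,0,0,0,0]
}}

```text
clock: 14.8
tcp_pos: [0.5374, -0.0162, 0.2819]
orientation: [0.0, 0.663, 0.749, 0.0]
wrist_force: [-1.2, 0.1, 2.5]
finger_gap: 0.01
grip_force: 59.1
```

```bash
python3 -c "
from h import *
s=env.get_state();print(s['tcp_pos'],s['wrist_force'],s['ft_torque'])"
```

```text
[ 0.53737809 -0.01616949  0.28193745] [-1.20391194  0.0840928   2.50721465] [ 0.08692892  0.36098154 -0.02280819]
```

Contact came at about 9 mm above nominal. That fits a high ledge, or possibly the lip top, so I'll slide 8 mm back and probe again to tell which.

{"api": "jog_arm", "payload": {
  "motion": [0,0,-0.008,0,0,0,0,0,0.015,-0.008,0,0,0,0,0,0.03,-0.008,0,0,0,0,0,0.04,-0.008,0,0,0,0,0,0.04,-0.004,0,0,0,0,0,0.04,0,0,0,0,0,0,0.04,0,0,0,0,0]
}}

```text
clock: 15.68
tcp_pos: [0.5456, -0.0152, 0.282]
orientation: [0.001, 0.663, 0.749, 0.0]
wrist_force: [0.7, 0.0, -1.2]
finger_gap: 0.0098
grip_force: 58.9
```

```bash
python3 -c "
from h import *
s=env.get_state();print(s['tcp_pos'],s['wrist_force'],s['ft_torque'])"
```

```text
[ 0.54556271 -0.01517723  0.28199599] [ 0.73628374  0.02151879 -1.16578728] [ 0.10185733 -0.08923113  0.04764175]
```

{"api": "jog_arm", "payload": {
  "motion": [0,0,-0.008,0,0,0,0,0,0.02,-0.008,0,0,0,0,0,0.05,-0.008,0,0,0,0,0,0.08,-0.008,0,0,0,0,0,0.11,-0.008,0,0,0,0,0,0.14,-0.008,0,0,0,0,0,0.16,-0.008,0,0,0,0,0,0.17,-0.008,0,0,0,0,0,0.175,-0.008,0,0,0,0,0,0.175,-0.008,0,0,0,0]
}}

```text
clock: 16.92
tcp_pos: [0.5799, -0.0109, 0.283]
orientation: [0.0, 0.663, 0.749, -0.0]
wrist_force: [0.2, 0.4, -5.5]
finger_gap: 0.0102
grip_force: 58.5
```

```bash
python3 -c "
from h import *
s=env.get_state();print(s['tcp_pos'],s['wrist_force'],s['ft_torque'])"
```

```text
[ 0.57992422 -0.01090884  0.28303506] [ 0.17011733  0.35751724 -5.54741135] [ 0.04567134 -0.04151483  0.02756349]
```

{"api": "jog_arm", "payload": {
  "motion": [0,0.005,0,0,0,0,0,0,0.01,0,0,0,0,0,0,0.015,0,0,0,0,0,0,0.015,0,0,0,0,0]
}}

```text
clock: 17.42
tcp_pos: [0.583, -0.0106, 0.283]
orientation: [0.0, 0.663, 0.749, -0.0]
wrist_force: [0.1, -0.2, -5.0]
finger_gap: 0.0102
grip_force: 58.5
```

{"api": "jog_arm", "payload": {
  "motion": [0,0.0025,0,0,0,0,0,0,0.005,0,0,0,0,0,0,0.005,0,0,0,0,0]
}}

```text
clock: 17.8
tcp_pos: [0.584, -0.0104, 0.2829]
orientation: [0.0, 0.663, 0.749, -0.0]
wrist_force: [-0.0, 0.4, -4.2]
finger_gap: 0.0102
grip_force: 58.5
```

{"api": "jog_arm", "payload": {
  "motion": [0,0.0025,0,0,0,0,0,0,0.005,0,0,0,0,0,0,0.005,0,0,0,0,0]
}}

```text
clock: 18.18
tcp_pos: [0.585, -0.0103, 0.283]
orientation: [0.0, 0.663, 0.749, -0.0]
wrist_force: [-0.6, -0.1, -4.8]
finger_gap: 0.0102
grip_force: 58.5
```

{"api": "jog_arm", "payload": {
  "motion": [0,0.0025,0,0,0,0,0,0,0.005,0,0,0,0,0,0,0.005,0,0,0,0,0]
}}

```text
clock: 18.55
tcp_pos: [0.5859, -0.0102, 0.283]
orientation: [0.0, 0.663, 0.749, -0.0]
wrist_force: [-0.2, 0.6, -4.9]
finger_gap: 0.0098
grip_force: 58.5
```

{"api": "jog_arm", "payload": {
  "motion": [0,0.0025,0,0,0,0,0,0,0.005,0,0,0,0,0,0,0.005,0,0,0,0,0]
}}

```text
clock: 18.92
tcp_pos: [0.5869, -0.0101, 0.283]
orientation: [0.0, 0.663, 0.749, -0.0]
wrist_force: [-0.3, -0.7, -5.0]
finger_gap: 0.0102
grip_force: 58.5
```

{"api": "jog_arm", "payload": {
  "motion": [0,0.0025,0,0,0,0,0,0,0.005,0,0,0,0,0,0,0.005,0,0,0,0,0]
}}

```text
clock: 19.3
tcp_pos: [0.5878, -0.0099, 0.283]
orientation: [-0.0, 0.663, 0.749, -0.0]
wrist_force: [0.4, -0.0, -4.4]
finger_gap: 0.0103
grip_force: 58.5
```

{"api": "jog_arm", "payload": {
  "motion": [0,0.0025,0,0,0,0,0,0,0.005,0,0,0,0,0,0,0.005,0,0,0,0,0]
}}

```text
clock: 19.68
tcp_pos: [0.5882, -0.0099, 0.2829]
orientation: [-0.0, 0.663, 0.749, -0.001]
wrist_force: [-4.7, -1.8, -3.9]
finger_gap: 0.0098
grip_force: 58.6
```

```bash
python3 -c "
from h import *
s=env.get_state();print(s['tcp_pos'],s['wrist_force'],s['ft_torque'],s['orientation'])"
```

```text
[ 0.58816655 -0.00990102  0.28288045] [-4.69860347 -1.79119404 -3.87769944] [-0.197762    0.87058131  0.11157004] [-4.73522086e-04  6.62582281e-01  7.48988734e-01 -6.10507397e-04]
```

{"api": "jog_arm", "payload": {
  "motion": [0,-0.013,0,0,0,0,0,0,-0.013,0,0,0,0,0,0,-0.013,0,0,0,0,0]
}}

```text
clock: 20.05
tcp_pos: [0.5867, -0.0101, 0.2831]
orientation: [0.0, 0.663, 0.749, 0.0]
wrist_force: [-0.1, 0.5, -4.7]
finger_gap: 0.0103
grip_force: 58.6
```

{"api": "jog_arm", "payload": {
  "motion": [0,0,0.003,0,0,0,0,0,0,0.006,0,0,0,0,0,0,0.009,0,0,0,0,0,0,0.009,0,0,0,0]
}}

```text
clock: 20.55
tcp_pos: [0.5863, -0.0101, 0.2811]
orientation: [-0.0, 0.663, 0.749, -0.0]
wrist_force: [0.7, 0.0, -5.2]
finger_gap: 0.0098
grip_force: 58.6
```

{"api": "jog_arm", "payload": {
  "motion": [0,0,0.004,0,0,0,0,0,0,0.008,0,0,0,0,0,0,0.008,0,0,0,0]
}}

```text
clock: 20.92
tcp_pos: [0.5863, -0.0101, 0.2795]
orientation: [-0.0, 0.663, 0.749, -0.0]
wrist_force: [-0.1, -0.4, -5.2]
finger_gap: 0.01
grip_force: 58.6
```

Now inside the pocket mouth and free. I'll lower it further.

{"api": "jog_arm", "payload": {
  "motion": [0,0,0.01,0,0,0,0,0,0,0.02,0,0,0,0,0,0,0.03,0,0,0,0,0,0,0.04,0,0,0,0,0,0,0.04,0,0,0,0]
}}

```text
clock: 21.55
tcp_pos: [0.5862, -0.0101, 0.2713]
orientation: [-0.0, 0.663, 0.749, -0.0]
wrist_force: [-1.0, -0.1, -5.7]
finger_gap: 0.0099
grip_force: 58.6
```

{"api": "jog_arm", "payload": {
  "motion": [0,0,0.01,0,0,0,0,0,0,0.02,0,0,0,0,0,0,0.03,0,0,0,0,0,0,0.04,0,0,0,0,0,0,0.045,0,0,0,0,0,0,0.05,0,0,0,0,0,0,0.05,0,0,0,0]
}}

```text
clock: 22.42
tcp_pos: [0.5863, -0.0101, 0.2615]
orientation: [-0.0, 0.663, 0.749, -0.0]
wrist_force: [-0.5, -0.3, -4.5]
finger_gap: 0.0101
grip_force: 58.6
```

Ledge contact was at 0.282, so the floor should be at about 0.258.

{"api": "jog_arm", "payload": {
  "motion": [0,0,0.005,0,0,0,0,0,0,0.01,0,0,0,0,0,0,0.013,0,0,0,0,0,0,0.013,0,0,0,0]
}}

```text
clock: 22.92
tcp_pos: [0.5863, -0.0101, 0.2589]
orientation: [0.0, 0.663, 0.749, -0.0]
wrist_force: [0.0, 0.7, -5.4]
finger_gap: 0.0102
grip_force: 58.6
```

{"api": "jog_arm", "payload": {
  "motion": [0,0,0.0025,0,0,0,0,0,0,0.0025,0,0,0,0,0,0,0.0025,0,0,0,0]
}}

```text
clock: 23.3
tcp_pos: [0.5864, -0.0101, 0.2585]
orientation: [0.0, 0.663, 0.749, -0.0]
wrist_force: [0.9, -0.2, -5.3]
finger_gap: 0.0099
grip_force: 58.6
```

{"api": "jog_arm", "payload": {
  "motion": [0,0,0.0025,0,0,0,0,0,0,0.0025,0,0,0,0,0,0,0.0025,0,0,0,0]
}}

```text
clock: 23.68
tcp_pos: [0.5864, -0.0101, 0.2581]
orientation: [0.0, 0.663, 0.749, 0.0]
wrist_force: [0.1, 0.3, -3.7]
finger_gap: 0.0099
grip_force: 58.7
```

{"api": "jog_arm", "payload": {
  "motion": [0,0,0.001,0,0,0,0,0,0,0.002,0,0,0,0,0,0,0.002,0,0,0,0]
}}

```text
clock: 24.05
tcp_pos: [0.5864, -0.0102, 0.258]
orientation: [0.0, 0.663, 0.749, 0.0]
wrist_force: [-1.5, 0.9, -1.0]
finger_gap: 0.0103
grip_force: 59.0
```

```bash
python3 -c "
from h import *
s=env.get_state();print(s['tcp_pos'],s['wrist_force'],s['ft_torque'])"
```

```text
[ 0.58642908 -0.01015781  0.25801718] [-1.51228648  0.86266849 -1.01205633] [0.03168538 0.19665438 0.00088101]
```

{"api": "jog_arm", "payload": {
  "motion": [0,0,0.001,0,0,0,0,0,0,0.002,0,0,0,0,0,0,0.002,0,0,0,0]
}}

```text
clock: 24.42
tcp_pos: [0.5864, -0.0101, 0.2579]
orientation: [0.0, 0.663, 0.749, 0.0]
wrist_force: [-2.5, 0.2, 4.4]
finger_gap: 0.0099
grip_force: 59.3
```

{"api": "jog_arm", "payload": {
  "motion": [0,0,0.001,0,0,0,0,0,0,0.001,0,0,0,0,0,0,0.001,0,0,0,0]
}}

```text
clock: 24.8
tcp_pos: [0.5865, -0.0101, 0.2579]
orientation: [0.001, 0.663, 0.749, 0.0]
wrist_force: [-3.1, 0.7, 6.1]
finger_gap: 0.01
grip_force: 59.6
```

{"api": "jog_arm", "payload": {
  "motion": [0,0,0.001,0,0,0,0,0,0,0.001,0,0,0,0,0,0,0.001,0,0,0,0]
}}

```text
clock: 25.18
tcp_pos: [0.5865, -0.0102, 0.2578]
orientation: [0.001, 0.663, 0.749, 0.0]
wrist_force: [-2.7, 0.6, 6.2]
finger_gap: 0.0103
grip_force: 59.7
```

{"api": "jog_arm", "payload": {
  "motion": [0,-0.001,0.001,0,0,0,0,0,-0.001,0.001,0,0,0,0,0,-0.001,0.001,0,0,0,0]
}}

```text
clock: 25.55
tcp_pos: [0.5865, -0.0102, 0.2578]
orientation: [0.001, 0.663, 0.749, 0.001]
wrist_force: [-2.3, 1.1, 7.3]
finger_gap: 0.0103
grip_force: 59.7
```

```bash
python3 -c "
from h import *
for i in range(4):
    read_camera('top')
    s=env.get_state();print(s['clock'],s['tcp_pos'],s['wrist_force'])"
```

```text
25.6 [ 0.58646506 -0.01015586  0.25782028] [-2.89383021 -0.1852707   6.64058453]
25.65 [ 0.58647718 -0.01016345  0.25783677] [-2.5065368   0.0117943   7.11277008]
25.7 [ 0.58648228 -0.0101407   0.25783794] [-3.81785295  1.28254442  7.05974015]
25.75 [ 0.5864866  -0.01016528  0.25782622] [-1.93011209  0.06908984  6.96238596]
```

{"api": "jog_arm", "payload": {
  "motion": [0,0,0.0015,0,0,0,0,0,0,0.0015,0,0,0,0,0,0,0.0015,0,0,0,0]
}}

```text
clock: 26.12
tcp_pos: [0.5865, -0.0102, 0.2578]
orientation: [0.001, 0.663, 0.749, 0.001]
wrist_force: [-3.1, 1.2, 8.0]
finger_gap: 0.01
grip_force: 59.9
```

```bash
python3 -c "
from h import *
for i in range(4):
    read_camera('top')
    s=env.get_state();print(s['clock'],s['tcp_pos'],s['wrist_force'])"
```

```text
26.175 [ 0.58650187 -0.01015151  0.2578381 ] [-3.00224985  0.64073007  7.90599162]
26.225 [ 0.58651571 -0.01014082  0.2578045 ] [-3.52053701  0.58185087  8.15923442]
26.275 [ 0.58650194 -0.01015213  0.25779282] [-2.94450953  0.47541488  8.57320728]
26.325 [ 0.58648803 -0.01018702  0.25781537] [-3.14902862  0.78928958  8.8541709 ]
```

{"api": "jog_arm", "payload": {
  "motion": [0,0,0,0,0,0,0,0,0,0,0,0,0,0,0,0,0,0,0,0,0,0,0,0,0,0,0,0]
}}

```text
clock: 26.82
tcp_pos: [0.5865, -0.0102, 0.2578]
orientation: [0.001, 0.663, 0.749, 0.001]
wrist_force: [-3.2, 0.9, 9.4]
finger_gap: 0.0101
grip_force: 59.9
```

{"api": "jog_arm", "payload": {
  "motion": [0,-0.001,-0.0003,0,0,0,0,0,-0.001,-0.0003,0,0,0,0,0,-0.001,-0.0003,0,0,0,0,0,-0.001,-0.0003,0,0,0,0,0,-0.001,-0.0003,0,0,0,0,0,-0.001,-0.0003,0,0,0,0]
}}

```text
clock: 27.58
tcp_pos: [0.5865, -0.0102, 0.2578]
orientation: [0.001, 0.663, 0.749, 0.001]
wrist_force: [-3.1, 0.9, 7.7]
finger_gap: 0.0097
grip_force: 59.9
```

{"api": "jog_arm", "payload": {
  "motion": [0,0,-0.002,0,0,0,0,0,0,-0.004,0,0,0,0,0,0,-0.006,0,0,0,0,0,0,-0.006,0,0,0,0]
}}

```text
clock: 28.08
tcp_pos: [0.5864, -0.0102, 0.2579]
orientation: [0.0, 0.663, 0.749, 0.0]
wrist_force: [-0.2, 0.4, 5.4]
finger_gap: 0.0101
grip_force: 59.7
```

{"api": "jog_arm", "payload": {
  "motion": [0,0,-0.002,0,0,0,0,0,0,-0.003,0,0,0,0,0,0,-0.003,0,0,0,0]
}}

```text
clock: 28.45
tcp_pos: [0.5863, -0.0102, 0.2579]
orientation: [0.0, 0.663, 0.749, 0.0]
wrist_force: [2.5, 0.9, 2.2]
finger_gap: 0.0102
grip_force: 59.4
```

{"api": "jog_arm", "payload": {
  "motion": [0,0.001,-0.0015,0,0,0,0,0,0.001,-0.0015,0,0,0,0,0,0.001,-0.0015,0,0,0,0],
  "newtons": 25
}}

```text
clock: 28.82
tcp_pos: [0.5859, -0.0102, 0.258]
orientation: [-0.0, 0.663, 0.749, -0.0]
wrist_force: [1.5, 0.9, -0.6]
finger_gap: 0.0102
grip_force: 59.0
```

{"api": "jog_arm", "payload": {
  "motion": [0,0,0,0,0,0,0.15,0,0,0,0,0,0,0.2,0,0,0,0,0,0,0.3,0,0,0,0,0,0,0.4,0,0,0,0,0,0,0.5,0,0,0,0,0,0,0.5,0,0,0,0,0,0,0.5]
}}

```text
clock: 29.7
tcp_pos: [0.5861, -0.0102, 0.2585]
orientation: [0.0, 0.663, 0.749, -0.0]
wrist_force: [-0.1, 0.7, 0.6]
finger_gap: 0.0428
grip_force: 0.0
```

```bash
python3 - <<'E'
from h import *
s=env.get_state();print(s["tcp_pos"],s["wrist_force"],s["finger_gap"])
cv2.imwrite("pics/s8.png",cv2.cvtColor(read_camera("scene"),cv2.COLOR_RGB2BGR))
E
```

```text
[ 0.58611208 -0.01016624  0.25846103] [-0.08883265  0.66491047  0.56113902] 0.04277413289376189
```

Released with no contact force. I'll retreat straight up, clear of the handle.

{"api": "jog_arm", "payload": {
  "motion": [0,0,-0.03,0,0,0,0.5,0,0,-0.08,0,0,0,0.5,0,0,-0.16,0,0,0,0.5,0,0,-0.26,0,0,0,0.5,0,0,-0.38,0,0,0,0.5,0,0,-0.5,0,0,0,0.5,0,0,-0.55,0,0,0,0.5,0,0,-0.55,0,0,0,0.5]
}}

```text
clock: 30.75
tcp_pos: [0.5865, -0.0102, 0.3692]
orientation: [0.001, 0.663, 0.749, 0.0]
wrist_force: [-0.9, 0.1, -1.2]
finger_gap: 0.0426
grip_force: 0.0
```

{"api": "jog_arm", "payload": {
  "motion": [0,-0.1,0,0,0,0,0.5,0,-0.25,0,0,0,0,0.5,0,-0.45,0,0,0,0,0.5,0,-0.6,0,0,0,0,0.5,0,-0.6,0,0,0,0,0.5,0,-0.6,0,0,0,0,0.5,0,-0.6,0,0,0,0,0.5]
}}

```text
clock: 31.62
tcp_pos: [0.4677, -0.0248, 0.3678]
orientation: [-0.0, 0.662, 0.749, -0.0]
wrist_force: [0.1, 0.1, -0.5]
finger_gap: 0.0424
grip_force: 0.0
```

```bash
python3 - <<'E'
from h import *
s=env.get_state();print(s["clock"],s["tcp_pos"],s["wrist_force"],s["finger_gap"])
S=read_camera("scene");t=read_camera("top")
r=lambda i,x,y,w,h:cv2.resize(i[y:y+h,x:x+w],(400,400),interpolation=cv2.INTER_CUBIC)
cv2.imwrite("pics/c9.png",cv2.cvtColor(np.hstack([r(t,200,120,110,110),r(S,180,130,100,100)]),cv2.COLOR_RGB2BGR))
E
```

```text
31.625 [ 0.46767131 -0.0247931   0.36781843] [ 0.10876271  0.13377734 -0.45328812] 0.042425719541425884
```

View pics/c9.png

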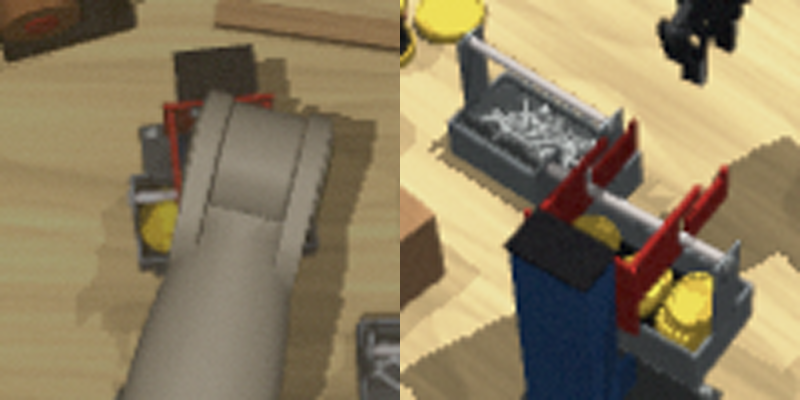

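The scene crop shows the tote hanging upright, with its bar down in the seats of both cheeks, from about (590, 190) to (730, 260). The gripper is clear and the bolt tote has not been touched.

```bash
python3 -c "
from workcell import env
print(env.hand_in())"
```

```text
the job is handed in; nothing more can be done
None
```

The yellow-cap tote is hanging upright in the hook seat, and I have let go and handed the job in; I tugged it down at about 8–9 N (just under 1 kg) for over a second, because a full kilogram plus the tote's own 0.53 kg would have passed the bracket's 1.5 kg limit.

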